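# Stack the preload spindle on the optical bench

## Task

Finish the spindle stand on the optical bench. Slip the tall brass spacer, flange down, over the shaft and press it down to push the tight bearing fully home against its shoulder, feeling for the stop and never pressing the spacer or the washer onto the stand with more than 40 N; then put the blue washer on top of the spacer, and last slide the keeper by its red tab all the way in over the washer. Leave the short black spacer, the white washer and everything else on the bench alone.

Things in the scene. Friction and masses are not known exactly. Their poses are not given: they have to be found in the camera images.
- stand: Fixed spindle stand: z up, origin on the table on the shaft's axis. Aluminium base x -45..45, y -45..130 mm, 14 mm high. In it a column carrying shaft, bearing and keeper is clamped h higher than as drawn: h is 0 to 40 mm, differs each run and is NOT measured. On the column: shoulder (top 50+h mm above the table), and at +y a grey guide block (x -13..13, y 60..125, top 109.5+h).
- shaft_ref (a point): Point fixed to the base, on the shaft's axis 124 mm above the table: the tip of the shaft if h were 0 (the true tip is h higher, 0 to 40 mm). Steel shaft, 16 mm diameter up to 114+h mm above the table, then tapering to 6 mm at its tip at 124+h.
- bearing_ref (a point): Point fixed to the base, on the axis 64 mm above the table: the bearing's top when home, if h were 0. Steel ball bearing with orange shield, 40 mm diameter, 14 mm tall, tight on the shaft: starts 8 to 14 mm above home (top 72+h to 78+h), slides down under about 10 N, does not spring back, and stops hard on the shoulder when home (top 64+h).
- tab_ref (a point): Point fixed to the base, at stand x 0, y 117, 131 mm above the table: centre of the keeper's red tab when open, if h were 0. The upright tab is 30 (x) by 12 (y) by 34 mm tall, from 114+h to 148+h above the table, at y = 117 mm less the keeper's value; a 36 mm wide brass plate (top 114+h) lies under it.
- keeper (a joint): Keeper, a brass fork 4 mm thick with the red tab: slides level along the stand's -y; 0 m = open (start), 0.055 m = fully in, at its stop, round the shaft. Friction 4 N, stays where left. Tips at y = 43 mm less the value. Underside 109.8+h mm above the table: clears a home stack (washer's top 108+h) by 1.8 mm; butts against the washer if the bearing is not home.
- spacer_mid (a point): Centre (half-way up) of the tall BRASS spacer, a tube 30 mm outside, 18.5 mm bore, 36 mm tall overall, with a 40 mm wide, 5 mm thick flange at its lower end, standing upright on the table, flange down; z up along the bore.
- washer_mid (a point): Centre (half-way up) of the BLUE washer, 40 mm outside, 18.5 mm bore, 8 mm thick, lying flat on the table; z along the bore, either face may go down.
- short_spacer: short BLACK plastic spacer, tube 30 mm outside, 20 mm tall; does not belong on the shaft; origin at the centre of its underside; leave alone
- white_washer: WHITE washer, same size as the blue one; does not belong on the shaft; origin at the centre of its underside; leave alone
- spare_bearing: spare ball bearing, 40 mm outside, 14 mm tall, lying on the table; origin at the centre of its underside; leave alone
- driver: yellow-handled screwdriver, about 170 mm, lying on the table; leave alone
- objective: black microscope objective standing on the table, 32 mm across, 44 mm tall; origin at the centre of its underside; leave alone
- lens_mount: lens in a black ring on a short post, 109 mm tall; origin at the centre of its underside; leave alone
- bottle: white bottle with a red cap, 56 mm across, 130 mm tall; origin at the centre of its underside; leave alone
There are look-alikes about, which are no part of the job. Of the things that look like the part that bears washer_mid, the smaller one is meant.

How it is judged:
On the way, in this order (a step that is already met when the one before it is completed fails the run):
1. the brass spacer is over the shaft, before the blue washer (horizontal distance between spacer_mid and stand below 0.004 m and height (world z) of spacer_mid below 0.14 m and horizontal distance between washer_mid and stand above 0.03 m), for 0.2 s.
2. the blue washer is on the shaft above the spacer, before the keeper is slid in (horizontal distance between each of washer_mid, spacer_mid and stand below 0.004 m and distance between washer_mid and spacer_mid below 0.027 m and z of washer_mid in the frame of stand above 0.095 m and value of joint keeper below 0.03 m), for 0.2 s.
At the end, for the whole second after the job is handed in: Keeper within 3 mm of its stop over the stack (so the bearing is home); brass spacer and blue washer on the shaft, centres within 4 mm of its axis, level within 0.15 rad, flange down, washer on spacer (centres within 24.5 mm), spacer centre 79 to 125 mm, washer centre 101 to 147 mm up (value of joint keeper above 0.052 m and horizontal distance between each of spacer_mid, washer_mid and stand below 0.004 m and distance between washer_mid and spacer_mid below 0.0245 m and height (world z) of spacer_mid between 0.079 and 0.125 m and height (world z) of washer_mid between 0.101 and 0.147 m and angle between spacer_mid's own z axis and vertical below 0.15 rad and angle between the z axis of washer_mid and the z axis of stand, either way round below 0.15 rad); the robot touches nothing.
It fails at once if the spacer is pressed on the stand with more than 40 N (contact force between spacer and stand above 40 N).
It fails at once if the washer is pressed on the stand with more than 40 N (contact force between washer and stand above 40 N).
It fails at once if a bystander (look-alike part, bearing, screwdriver, objective, lens or bottle) is moved more than 40 mm (distance of any of short_spacer, white_washer, spare_bearing, driver, objective, lens_mount, bottle from where it was at the start of the episode above 0.04 m).
It also fails if it takes over 72 s, if anything falls off the work surface, if the arm or the gripper's body presses on something with over 40 N, if the wrist force passes 120 N, or if a joint passes its speed limit or range.

## Robot

A 6-joint arm with a two-finger parallel gripper is mounted at the origin on the work surface. World frame = base frame: x ahead of the robot, y to its left, z up, the work surface at z = 0. Lengths are in m, angles in rad, forces in N, time in s.
With the tool pointing down it reaches from about 0.35 to 1 m from the base axis. Payload 7.1 kg.
Tool frame: the origin (TCP) lies at the very end of the fingers, on their centre line; the grasp point (between the pads) lies 19 mm behind it; z points along the fingers, y is the direction in which the jaws open and shut (so a half turn about z gives the same grasp; the last joint's range is limited). The gripper opens to 85 mm and grips with 20 to 120 N. Pads are 22 mm wide; open, the fingers measure 114 mm over their backs; the gripper's body (76 mm by 85 mm) begins 54 mm behind the grasp point. The pads swing forward as they close: fully open they stand 13 mm farther back than shut.
Start: joints at [1.237, 0.423, 1.63, -0, 1.089, -0.019], TCP at [0.193, 0.594, 0.231] pointing down, gripper open.
Joint ranges: [-3, 3], [-0.9, 2.11], [0.09, 2.58], [-1.31, 4.45], [0.11, 2.69], [-2.54, 2.54]. Speed limits (rad/s): [2.39, 2.39, 3.01, 3.14, 3.14, 3.14].

## Interface

Orientations are given as a rotation vector (axis times angle).
In Python, from bench import * gives the robot as it stands. The module is installed in compiled form; this text tells all that it offers.
- The arm moves only by the tool step_arm, never from a script. Its argument "steps" is a list of rows, each a list of 2 entries, a list of its own where there are three numbers: the shift along the world's x, y, z in units of 50 mm (1.0 is 50 mm), then the turn about the world's z in units of 8 degrees (1.0 is 8 degrees). In form: [[[tx, ty, tz], roll], ...]. A call has 1 to 5 rows; each row is the pose to reach, as a shift and turn from the pose commanded when the call began; what a row does not reach only later rows make up. A row lasts 1/10 s, in which the tool goes at most 50 mm and 8.59 degrees, less where a joint would pass 70% of its speed; a pose out of reach is approached as far as the arm can. A call with a gripper value outside its range is refused whole. "hand" is the opening, from 0 (shut) to 1 (fully open), set as the call begins (left out, the last holds). The fingers move at their own pace and stop on an object; "force" is the grip in N (left out, the last holds). Time passes only in rows, so rows that repeat a pose let the fingers close. It gives the time, the measured TCP pose, the force and the opening at its end, in the units of the state.
- observe(): the state, without advancing time (a new reading comes with each control period).
- read_camera(name): name is "scene" or "top" or "wrist"; returns (picture, depth): 420x560x3 uint8, red, green, blue; 420x560 float32, m along the optical axis (not along the pixel's ray), 0 where there is no reading.
- camera_info(name): a dict with "K" (3x3 intrinsics, pixels), "R" (3x3) and "t" (3): a world point X has camera coordinates R X + t; the wrist camera has in their place "mount" (4x4, takes a point from camera to tool coordinates, whose origin is the TCP and whose axes are the flange's). Camera axes: x right, y down, z forward; pixel columns grow to the right and rows downward; lengths in m; the calibration is good to about 2 mm. A picture is of the moment at which its call begins: read the wrist's pose just before it. camera_info takes no time and is no camera call.
- sign_off(): hands the job in, once; it reports no verdict.
The state is a dict: "clock": time; "joint_positions": joint angles; "dq": joint speeds; "joint_efforts": joint torques, N m; "tool_pos": TCP position; "ee_rot": TCP orientation; "force": force on the tool from outside, world axes, zero at the start; "moment": the same for the moment, N m; "opening": opening from 0.0 (shut) to 1.0 (fully open).
Only numpy, scipy, OpenCV 4.12 (cv2) and the standard library are available. Lean on these libraries where they do the work, as an engineer would, in place of code of your own. Each camera call takes 0.05 s, during which the arm holds its last target. There are 200 camera calls.

## Working session

There is one attempt and no reset: what is moved stays moved. The work goes in short steps, Python scripts to look and compute and a tool call to move; the robot and the scene stay as the last step left them, time stands still between calls to the robot, and variables do not carry over. Pictures are saved under pics/ and viewed, about 8 in all and at most 12, crops included, and the job is handed in when it is done.

Besides the shell and the picture viewer there is one more tool, called after "Emit:" as a command line: name --argument value ..., lists and objects as JSON in quotes. step_arm: Moves the arm, as the interface text tells. Its arguments: {"type":"object","properties":{"steps":{"type":"array","items":{"type":"array"}},"hand":{"type":"number"},"force":{"type":"number"}},"required":["steps"]}

```bash
mkdir -p pics; cat > h.py <<'E'
from bench import *
import numpy as np, cv2
def snap(n,f):
    im,d=read_camera(n); cv2.imwrite('pics/'+f+'.png',im[:,:,::-1]); np.save('pics/'+f+'.npy',d); return im,d
def cloud(n,d,s=None):
    c=camera_info(n);K=np.array(c['K']);v,u=np.mgrid[:d.shape[0],:d.shape[1]]
    P=np.stack([(u-K[0,2])/K[0,0]*d,(v-K[1,2])/K[1,1]*d,d],-1)
    if n=='wrist':
        from scipy.spatial.transform import Rotation as R
        M=np.array(c['mount']);P=P@M[:3,:3].T+M[:3,3]
        return P@R.from_rotvec(s['ee_rot']).as_matrix().T+np.array(s['tool_pos'])
    return (P-np.array(c['t']))@np.array(c['R'])
E
python3 - <<'E'
from h import *
s=observe();print(s)
a,d=snap('top','top0');b,e=snap('scene','scene0')
np.save('pics/topc.npy',cloud('top',d));np.save('pics/scc.npy',cloud('scene',e))
for n in('top','scene'):
    c=camera_info(n);print(n,np.round(c['K'],1).tolist(),np.round(-np.array(c['R']).T@c['t'],3))
E
```

```text
{'clock': 0.0, 'joint_positions': array([ 1.23700576e+00,  4.23835857e-01,  1.63073089e+00,  1.38369344e-05,
        1.08857470e+00, -1.89694595e-02]), 'dq': array([-0.00059153,  0.00020328,  0.00035982, -0.00128602,  0.00211569,
       -0.00058857]), 'joint_efforts': array([-2.70731653e-03, -5.57386208e+01, -2.81746459e+01, -1.41589348e-04,
        7.09284941e-03,  8.89752954e-06]), 'tool_pos': array([0.19329853, 0.59376578, 0.23053273]), 'ee_rot': array([-4.92445495e-01, -3.10246883e+00,  2.39150615e-03]), 'force': array([-0.79221613, -0.91626592,  0.13461187]), 'moment': array([-0.02800826, -0.03056041, -0.08740038]), 'opening': 0.9993469590006668}
top [[476.4, 0.0, 282.5], [0.0, 476.4, 216.8], [0.0, 0.0, 1.0]] [ 0.38  -0.004  1.343]
scene [[455.0, 0.0, 280.8], [0.0, 455.0, 204.0], [0.0, 0.0, 1.0]] [ 1.231 -0.374  0.834]
```

View pics/top0.png

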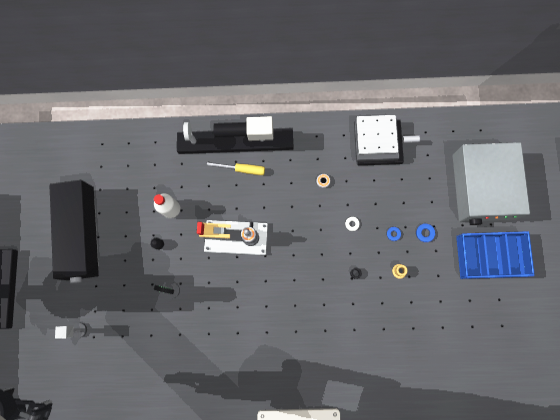

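View pics/scene0.png

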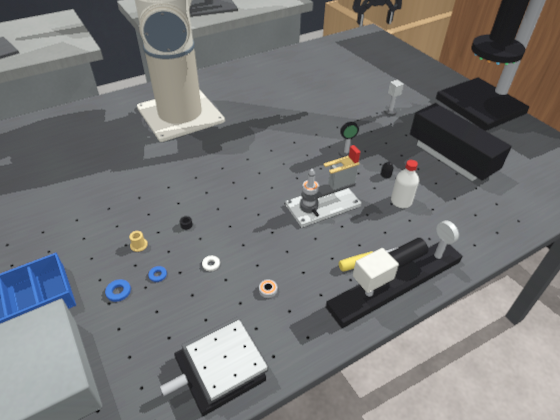

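The top view shows the stand at (248,234) with the keeper tab to its left at (201,229). The brass spacer is at (400,271), the small blue washer at (394,234) and the larger blue one at (426,233). The scene view agrees.

```bash
python3 - <<'E'
from h import *
P=np.load('pics/topc.npy');im=cv2.imread('pics/top0.png')
def box(u0,u1,v0,v1,zl,zh,lab,col=None):
    Q=P[v0:v1,u0:u1].reshape(-1,3);C=im[v0:v1,u0:u1].reshape(-1,3).astype(int)
    m=(Q[:,2]>zl)&(Q[:,2]<zh)
    if col is not None:m&=col(C)
    Q=Q[m];print(lab,len(Q),'mid',np.round((Q.min(0)+Q.max(0))/2,4),'mean',np.round(Q.mean(0),4),'max',np.round(Q.max(0),4),'min',np.round(Q.min(0),4))
box(388,413,260,282,.02,.06,'spacer top');box(388,413,260,282,.003,.06,'spacer')
box(385,404,224,243,.004,.03,'washer',lambda C:C[:,0]>C[:,2]+60)
box(340,365,214,234,.004,.03,'white')
box(235,262,220,250,.07,.3,'bearing+');box(240,258,224,244,.13,.3,'tip')
box(195,207,218,240,.12,.25,'tab',lambda C:C[:,2]>C[:,0]+80)
box(195,272,215,260,.009,.018,'base')
B=P[215:260,195:275].reshape(-1,3);B=B[(B[:,2]>.008)&(B[:,2]<.02)]
print(cv2.minAreaRect((B[:,:2]*1000).astype(np.float32)))
S=np.load('pics/scc.npy');si=cv2.imread('pics/scene0.png').astype(int)
m=(si[...,2]>120)&(si[...,2]>si[...,0]+90)&(si[...,2]>si[...,1]+90)
m[:, :340]=0;m[:,365:]=0;m[:140]=0;m[165:]=0
Q=S[m];print('tab scene',len(Q),Q.min(0),Q.max(0),Q.mean(0))
Q=S[165:200,303:320].reshape(-1,3);Q=Q[Q[:,2]>.05];i=np.argsort(-Q[:,2])[:8];print('tip scene',np.round(Q[i],3))
I=cv2.imread('pics/top0.png')[205:265,185:285];J=cv2.imread('pics/scene0.png')[135:235,265:375]
cv2.imwrite('pics/crop.png',np.hstack([cv2.resize(I,(400,240),interpolation=2),cv2.resize(J,(264,240),interpolation=2)]))
E
```

```text
spacer top 80 mid [ 0.4653 -0.291   0.0305] mean [ 0.4658 -0.2902  0.0327] max [ 0.4791 -0.277   0.0409] min [ 0.4516 -0.3049  0.0202]
spacer 182 mid [ 0.4657 -0.2953  0.0219] mean [ 0.4658 -0.2907  0.0179] max [ 0.4953 -0.2622  0.0409] min [ 0.4361 -0.3285  0.003 ]
washer 116 mid [ 0.5697 -0.2833  0.0096] mean [ 0.5704 -0.283   0.0081] max [ 0.5884 -0.2648  0.0152] min [ 0.5509 -0.3018  0.0041]
white 138 mid [ 0.6017 -0.1693  0.0089] mean [ 0.6036 -0.1694  0.0074] max [ 0.6289 -0.1348  0.0139] min [ 0.5744 -0.2039  0.004 ]
bearing+ 181 mid [0.5713 0.1193 0.1063] mean [0.569  0.1186 0.0961] max [0.5912 0.1381 0.1388] min [0.5515 0.1004 0.0737]
tip 21 mid [0.5706 0.1201 0.1345] mean [0.5705 0.1198 0.1339] max [0.5761 0.1253 0.1388] min [0.5652 0.1148 0.1302]
tab 114 mid [0.5792 0.2333 0.1441] mean [0.5778 0.2326 0.1446] max [0.5961 0.2428 0.1667] min [0.5622 0.2237 0.1214]
base 995 mid [0.5747 0.1619 0.0135] mean [0.5669 0.1539 0.0136] max [0.6244 0.2518 0.018 ] min [0.5249 0.0721 0.009 ]
((576.1288452148438, 150.6265106201172), (198.2789764404297, 95.19596862792969), 85.12181854248047)
tab scene 124 [ 0.40267806  0.22646414 -0.0043762 ] [0.59761699 0.38988566 0.1630251 ] [0.57507413 0.24109034 0.14130154]
tip scene [[ 1.231 -0.374  0.834]
 [ 1.231 -0.374  0.834]
 [ 1.231 -0.374  0.834]
 [ 0.571  0.115  0.138]
 [ 0.575  0.118  0.137]
 [ 0.571  0.118  0.137]
 [ 0.576  0.12   0.136]
 [ 0.571  0.121  0.136]]
```

View pics/crop.png

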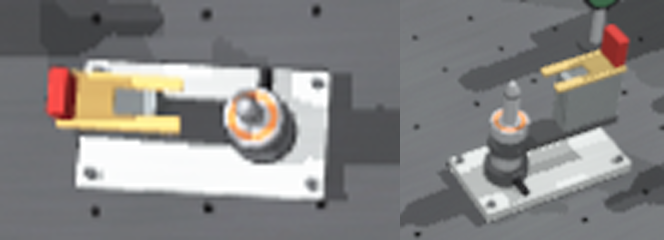

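The crop shows the stand's base nearly aligned with world y. The tip is about 138 mm up, so h is about 14. The stand axis is near (0.571, 0.119), with the keeper towards +y at a yaw of about -4°. I'll move over the stand for a close look.

Emit:
step_arm --steps '[[[0.5, -0.65, 0.4], -1], [[1.0, -1.3, 0.8], -2], [[1.5, -1.95, 1.2], -3], [[2.0, -2.6, 1.6], -4], [[2.5, -3.25, 2.0], -5]]' --hand 1 --force 40

```text
clock: 0.6
tool_pos: [0.319, 0.4302, 0.3317]
ee_rot: [-1.531, -2.743, 0.001]
force: [0.7, 0.7, 0.0]
opening: 0.999
```

Emit:
step_arm --steps '[[[0.6, -0.7, 0], -1], [[1.2, -1.4, 0], -2], [[1.8, -2.1, 0], -3], [[2.4, -2.8, 0], -4], [[3.0, -3.5, 0], -4.4]]'

```text
clock: 1.1
tool_pos: [0.4692, 0.2551, 0.3312]
ee_rot: [-2.288, -2.152, 0.0]
force: [0.7, -0.3, -0.2]
opening: 1.0
```

Emit:
step_arm --steps '[[[0.6, -0.7, 0], 0], [[1.2, -1.4, 0], 0], [[1.8, -2.1, 0], 0], [[1.8, -2.1, 0], 0], [[1.8, -2.1, 0], 0]]'

```text
clock: 1.6
tool_pos: [0.5586, 0.1508, 0.3306]
ee_rot: [-2.285, -2.154, 0.002]
force: [0.4, 0.4, 0.7]
opening: 0.999
```

```bash
python3 - <<'E'
from h import *
s=observe();print(s['clock'],s['tool_pos'],s['ee_rot'],s['joint_positions'])
a,d=snap('wrist','w1');np.save('pics/w1c.npy',cloud('wrist',d,s))
print(np.array(camera_info('wrist')['mount']).round(3))
E
```

```text
1.6 [0.55856759 0.15080568 0.33060875] [-2.28515964e+00 -2.15439460e+00  1.73706653e-03] [2.42962555e-01 2.56162783e-01 1.63329927e+00 3.38104123e-04
 1.25358119e+00 3.01748922e-01]
[[ 0.    -0.946 -0.325  0.084]
 [ 1.     0.    -0.     0.   ]
 [ 0.    -0.325  0.946 -0.144]
 [ 0.     0.     0.     1.   ]]
```

View pics/w1.png

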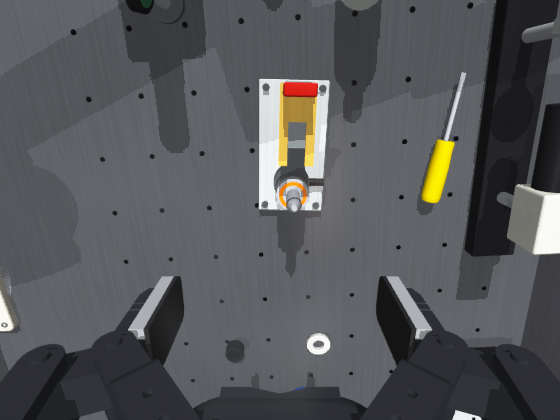

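The wrist view shows the shaft tip at (294,206), the bearing at (292,195), the red tab at (300,89) and the base spanning (259..328, 80..213).

```bash
python3 - <<'E'
from h import *
P=np.load('pics/w1c.npy');im=cv2.imread('pics/w1.png').astype(int)
def st(m,l):
    Q=P[m];print(l,len(Q),'mid',np.round((Q.min(0)+Q.max(0))/2,4),'mean',np.round(Q.mean(0),4),'min',np.round(Q.min(0),4),'max',np.round(Q.max(0),4))
W=np.zeros(P.shape[:2],bool);W[70:220,250:335]=1
Z=P[...,2];v,u=np.mgrid[:420,:560]
t=W&(v>165)&(Z>.115);st(t,'shaft hi')
for z in(.115,.12,.125,.13,.134):st(W&(v>165)&(Z>z)&(Z<z+.005),'shaft %.3f'%z)
red=W&(im[...,2]>im[...,0]+80)&(im[...,2]>im[...,1]+80)&(v<105);st(red,'tab');st(red&(Z>.155),'tabtop')
st(W&(v>165)&(Z>.06)&(Z<.11),'bearing')
or_=W&(v>165)&(im[...,2]>200)&(im[...,1]<190)&(im[...,0]<140);st(or_,'orange')
print('z hist',np.histogram(Z[or_],bins=8))
br=W&(v<170)&(v>95)&(Z>.10);st(br,'plate');print(np.median(Z[br]))
b=W&(Z>.009)&(Z<.019);print(cv2.minAreaRect((P[b][:,:2]*1000).astype(np.float32)))
E
```

```text
shaft hi 229 mid [0.5713 0.1732 0.2947] mean [0.5707 0.1301 0.1561] min [0.5632 0.1116 0.1152] max [0.5794 0.2348 0.4742]
shaft 0.115 19 mid [0.5712 0.1231 0.1175] mean [0.5706 0.1248 0.1175] min [0.5634 0.1193 0.1152] max [0.5789 0.1268 0.1198]
shaft 0.120 12 mid [0.5717 0.1251 0.122 ] mean [0.5717 0.1256 0.1215] min [0.5658 0.1232 0.1201] max [0.5777 0.1269 0.1239]
shaft 0.125 49 mid [0.5713 0.1194 0.1276] mean [0.5709 0.1231 0.1278] min [0.5632 0.1116 0.1252] max [0.5794 0.1272 0.13  ]
shaft 0.130 74 mid [0.5712 0.1193 0.1325] mean [0.5716 0.121  0.132 ] min [0.5642 0.1122 0.13  ] max [0.5782 0.1264 0.135 ]
shaft 0.134 63 mid [0.5715 0.1191 0.1366] mean [0.5713 0.1196 0.1367] min [0.5672 0.1145 0.1342] max [0.5758 0.1236 0.139 ]
tab 476 mid [0.5798 0.2356 0.3169] mean [0.581  0.2356 0.1631] min [0.5638 0.2291 0.1595] max [0.5958 0.2421 0.4742]
tabtop 476 mid [0.5798 0.2356 0.3169] mean [0.581  0.2356 0.1631] min [0.5638 0.2291 0.1595] max [0.5958 0.2421 0.4742]
bearing 948 mid [0.5711 0.1248 0.0848] mean [0.5712 0.128  0.0826] min [0.5505 0.1015 0.06  ] max [0.5917 0.1482 0.1096]
orange 185 mid [0.5714 0.1202 0.0901] mean [0.5697 0.123  0.0897] min [0.5554 0.1051 0.0882] max [0.5873 0.1352 0.092 ]
z hist (array([13, 33, 43, 43, 31, 16,  5,  1]), array([0.08815362, 0.08863556, 0.0891175 , 0.08959943, 0.09008137,
       0.09056331, 0.09104525, 0.09152718, 0.09200912]))
plate 2251 mid [0.5776 0.198  0.2979] mean [0.578  0.2008 0.1322] min [0.5573 0.1612 0.1216] max [0.5979 0.2348 0.4742]
0.12779516632911214
((575.2300415039062, 160.96890258789062), (175.45751953125, 89.2149658203125), 85.3593978881836)
```

h is about 14, the axis is (0.5713, 0.1192) with yaw about -4.3°, and the bearing top is at 0.090. Next is the spacer.

Emit:
step_arm --steps '[[[-0.19, -0.88, -0.26], 0], [[-0.37, -1.76, -0.52], 0], [[-0.56, -2.65, -0.78], 0], [[-0.74, -3.53, -1.04], 0], [[-0.93, -4.41, -1.3], 0]]'

```text
clock: 2.15
tool_pos: [0.511, -0.0686, 0.2661]
ee_rot: [2.28, 2.161, 0.001]
force: [0.0, 0.2, 0.1]
opening: 1.005
```

Emit:
step_arm --steps '[[[-0.2, -0.9, -0.26], 0], [[-0.4, -1.8, -0.52], 0], [[-0.6, -2.7, -0.78], 0], [[-0.8, -3.6, -1.04], 0], [[-0.93, -4.41, -1.3], 0]]'

```text
clock: 2.65
tool_pos: [0.4649, -0.2895, 0.2011]
ee_rot: [-2.281, -2.16, -0.0]
force: [0.7, -0.2, 0.0]
opening: 1.002
```

Emit:
step_arm --steps '[[[0, 0, 0], 0], [[0, 0, 0], 0]]'

```text
clock: 2.85
tool_pos: [0.4653, -0.2884, 0.201]
ee_rot: [-2.283, -2.156, -0.0]
force: [0.9, 0.4, 0.0]
opening: 0.999
```

```bash
python3 - <<'E'
from h import *
s=observe();print(s['clock'],s['tool_pos'],s['ee_rot'])
a,d=snap('wrist','w2');P=cloud('wrist',d,s)
def st(m,l):
    Q=P[m];print(l,len(Q),'mid',np.round((Q.min(0)+Q.max(0))/2,4),'mean',np.round(Q.mean(0),4),'min',np.round(Q.min(0),4),'max',np.round(Q.max(0),4))
def near(x,y,r,z0,z1):return (np.hypot(P[...,0]-x,P[...,1]-y)<r)&(P[...,2]>z0)&(P[...,2]<z1)
st(near(.4655,-.29,.03,.03,.045),'spacer top');st(near(.4655,-.29,.03,.003,.045),'spacer')
st(near(.57,-.283,.03,.005,.02),'washer')
E
```

```text
2.85 [ 0.46525249 -0.2884221   0.20098068] [-2.28274211e+00 -2.15645417e+00 -1.99168317e-04]
spacer top 524 mid [ 0.4662 -0.2927  0.0346] mean [ 0.4663 -0.2922  0.0363] min [ 0.4518 -0.3073  0.0301] max [ 0.4805 -0.2781  0.039 ]
spacer 1150 mid [ 0.4625 -0.296   0.021 ] mean [ 0.4665 -0.2894  0.0227] min [ 0.4393 -0.3184  0.0031] max [ 0.4858 -0.2735  0.039 ]
washer 980 mid [ 0.5707 -0.2843  0.0079] mean [ 0.5705 -0.2838  0.0087] min [ 0.551  -0.3037  0.005 ] max [ 0.5904 -0.2648  0.0109]
```

View pics/w2.png

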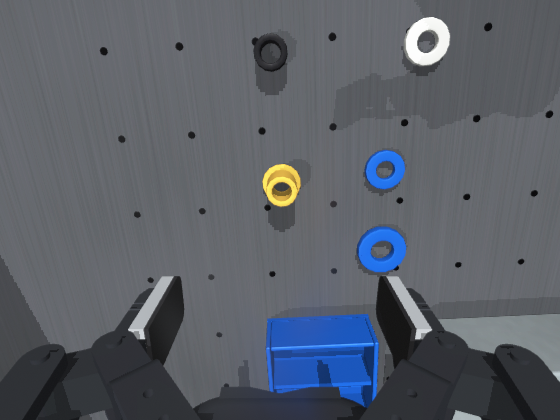

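The spacer is at (282,185), roughly on the gripper's centre line. The small blue washer is at (385,170) and the larger look-alike at (382,248). I'm descending to grip the spacer.

Emit:
step_arm --steps '[[[0.015, -0.08, -0.9], 0], [[0.015, -0.08, -1.8], 0], [[0.015, -0.08, -2.7], 0], [[0.015, -0.08, -3.5], 0], [[0.015, -0.08, -3.8], 0]]'

```text
clock: 3.4
tool_pos: [0.4652, -0.2901, 0.0087]
ee_rot: [-2.277, -2.158, 0.002]
force: [0.3, 0.5, -0.3]
opening: 1.003
```

Emit:
step_arm --steps '[[[0, 0, 0], 0], [[0, 0, 0], 0], [[0, 0, 0], 0], [[0, 0, 0], 0], [[0, 0, 0], 0]]' --hand 0 --force 60

```text
clock: 3.9
tool_pos: [0.4676, -0.2939, 0.0137]
ee_rot: [2.281, 2.156, 0.002]
force: [-0.8, 2.6, 9.6]
opening: 0.337
```

Emit:
step_arm --steps '[[[0, 0, 0], 0], [[0, 0, 0], 0], [[0, 0, 0.1], 0], [[0, 0, 0.3], 0], [[0, 0, 0.6], 0]]'

```text
clock: 4.4
tool_pos: [0.4658, -0.2931, 0.0421]
ee_rot: [-2.283, -2.157, 0.0]
force: [-1.2, -0.2, -1.7]
opening: 0.332
```

```bash
python3 - <<'E'
from h import *
s=observe();print(s['clock'],s['tool_pos'],s['ee_rot'],s['force'],s['opening'])
a,d=snap('wrist','w3')
E
```

```text
4.4 [ 0.46582637 -0.2930804   0.04208714] [-2.28290524e+00 -2.15702367e+00  3.32749271e-04] [-1.18493316 -0.24299107 -1.71339838] 0.33191690664132467
```

View pics/w3.png

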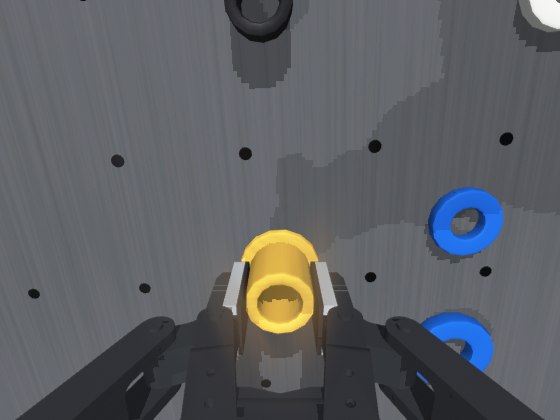

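The spacer is held upright between the pads, with its rim centred at (280,302). I'll measure its in-hand offset from the saved depth.

```bash
python3 - <<'E'
from h import *
from scipy.spatial.transform import Rotation as R
s=observe();P=cloud('wrist',np.load('pics/w3.npy'),s);im=cv2.imread('pics/w3.png').astype(int)
m=(im[...,2]>im[...,0]+70)&(im[...,1]>im[...,0]+40);Z=P[...,2]
Q=P[m&(Z>.01)&(Z<.1)];print(len(Q),Q.min(0),Q.max(0));print(np.histogram(Q[:,2],bins=np.arange(.02,.08,.003)))
top=Q[Q[:,2]>np.percentile(Q[:,2],99)-.005]
c,r=cv2.minEnclosingCircle((top[:,:2]*1000).astype(np.float32));print('top',len(top),c,r,np.median(top[:,2]))
print('mean xy lateral x extents',top[:,0].min(),top[:,0].max(),'tcp',s['tool_pos'])
fl=Q[Q[:,2]<.045];print('flange x',fl[:,0].min(),fl[:,0].max(),'ymax',fl[:,1].max(),'top ymax/min',top[:,1].max(),top[:,1].min())
E
```

```text
6176 [ 0.44825592 -0.30782326  0.03339713] [ 0.48622911 -0.27321686  0.0696378 ]
(array([   0,    0,    0,    0,   74, 1027,  206,  231,  247,  288,  315,
        336,  358,  400,  423, 1644,  627,    0,    0]), array([0.02 , 0.023, 0.026, 0.029, 0.032, 0.035, 0.038, 0.041, 0.044,
       0.047, 0.05 , 0.053, 0.056, 0.059, 0.062, 0.065, 0.068, 0.071,
       0.074, 0.077]))
top 2457 (467.19580078125, -293.08673095703125) 15.325860023498535 0.06754077133267736
mean xy lateral x extents 0.4530709349573673 0.4813450280203403 tcp [ 0.46726745 -0.29400601  0.04456919]
flange x 0.4482559176033362 0.4862291064596063 ymax -0.27321686137385837 top ymax/min -0.27807651249466536 -0.30782326003784816
```

Emit:
step_arm --steps '[[[0.2, 0.4, 0.8], 0], [[0.4, 1.1, 1.5], 0], [[0.6, 1.9, 2.0], 0], [[0.85, 2.75, 2.4], 0], [[1.1, 3.65, 2.8], 0]]'

```text
clock: 4.95
tool_pos: [0.5215, -0.1102, 0.1831]
ee_rot: [2.283, 2.156, 0.002]
force: [1.1, -0.8, -1.5]
opening: 0.332
```

Emit:
step_arm --steps '[[[0.2, 0.91, 0.08], 0], [[0.4, 1.82, 0.16], 0], [[0.6, 2.74, 0.24], 0], [[0.8, 3.65, 0.32], 0], [[1.0, 4.56, 0.4], 0]]'

```text
clock: 5.45
tool_pos: [0.5711, 0.1185, 0.2021]
ee_rot: [2.283, 2.157, 0.001]
force: [0.8, -0.3, 0.3]
opening: 0.332
```

Emit:
step_arm --steps '[[[0, 0, 0], 0], [[0, 0, 0], 0], [[0, 0, 0], 0]]'

```text
clock: 5.75
tool_pos: [0.5705, 0.1158, 0.2011]
ee_rot: [-2.284, -2.157, 0.001]
force: [0.2, -0.5, -1.9]
opening: 0.334
```

```bash
python3 - <<'E'
from h import *
T=[]
for i in range(6):
    s=observe();a,d=snap('wrist','w4');T.append(np.r_[s['tool_pos'],s['force']])
T=np.array(T);print(T.round(4));s['tool_pos']=T[:,:3].mean(0);P=cloud('wrist',d,s)
im=a.astype(int);Z=P[...,2];print(s['clock'],s['tool_pos'])
m=(im[...,0]>im[...,2]+70)&(im[...,1]>im[...,2]+40)&(Z>.17)&(Z<.26)
Q=P[m];top=Q[Q[:,2]>np.percentile(Q[:,2],99)-.005]
c,r=cv2.minEnclosingCircle((top[:,:2]*1000).astype(np.float32));print('spacer',c,r,Q[:,2].max())
n=(np.hypot(P[...,0]-.5713,P[...,1]-.1192)<.03)&(Z<.145)
for z in np.arange(.08,.145,.004):
    S=P[n&(Z>z)&(Z<z+.004)]
    if len(S):print('%.3f'%z,len(S),S.min(0).round(4),S.max(0).round(4))
E
```

```text
[[ 0.5705  0.1158  0.2011  0.2175 -0.4883 -1.9299]
 [ 0.5705  0.1154  0.201  -0.5995 -0.8659 -1.612 ]
 [ 0.5706  0.1152  0.201   0.3544 -0.3919 -1.74  ]
 [ 0.5707  0.1152  0.201   1.2566 -0.0938 -1.5599]
 [ 0.5708  0.1153  0.201   0.7155 -0.501  -1.9993]
 [ 0.5709  0.1155  0.201  -0.0597  0.7935 -0.969 ]]
6.0 [0.57069441 0.11539813 0.20102086]
spacer (588.6817016601562, 117.50565338134766) 32.24602508544922 0.25783245768366775
0.080 58 [0.5542 0.1259 0.0803] [0.5898 0.1387 0.084 ]
0.084 58 [0.5519 0.114  0.084 ] [0.589 0.139 0.088]
0.088 1246 [0.5515 0.102  0.088 ] [0.5909 0.1388 0.0919]
0.092 31 [0.5563 0.1181 0.0922] [0.579  0.127  0.0959]
0.096 30 [0.5636 0.1203 0.0961] [0.5789 0.1269 0.0997]
0.100 32 [0.5638 0.1202 0.1001] [0.5788 0.1268 0.1036]
0.104 31 [0.5639 0.1208 0.104 ] [0.5787 0.1268 0.1079]
0.108 32 [0.5641 0.1183 0.108 ] [0.5792 0.1267 0.1119]
0.112 41 [0.5633 0.1187 0.112 ] [0.5791 0.1269 0.116 ]
0.116 35 [0.5635 0.1202 0.1162] [0.5784 0.1268 0.1199]
0.120 30 [0.5653 0.122  0.1201] [0.5783 0.1268 0.1239]
0.124 64 [0.5635 0.1141 0.1241] [0.5794 0.1273 0.128 ]
0.128 142 [0.5638 0.1116 0.128 ] [0.5787 0.1268 0.132 ]
0.132 127 [0.5652 0.1132 0.132 ] [0.5772 0.1256 0.1359]
0.136 112 [0.5673 0.1151 0.136 ] [0.5757 0.1233 0.1398]
```

View pics/w4.png

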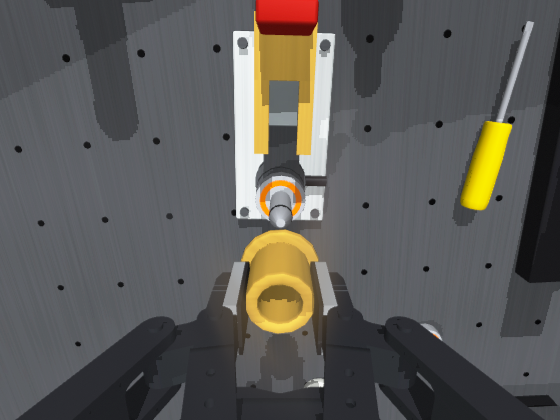

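The spacer rim is at (280,300) and the shaft tip just beyond its flange at (281,213). I'll redo the spacer fit with the keeper left out.

```bash
python3 - <<'E'
from h import *
T=[]
for i in range(5):
    s=observe();a,d=read_camera('wrist');T.append(s['tool_pos'])
P=cloud('wrist',d,s);im=a.astype(int);Z=P[...,2];print(np.array(T).round(4))
m=(im[...,0]>im[...,2]+70)&(im[...,1]>im[...,2]+40)&(Z>.17)&(Z<.26)&(np.hypot(P[...,0]-.571,P[...,1]-.117)<.03)
Q=P[m]
top=Q[Q[:,2]>.218];fl=Q[Q[:,2]<.2]
c,r=cv2.minEnclosingCircle((top[:,:2]*1000).astype(np.float32));print('top',c,r,np.median(top[:,2]))
print('flange',fl[:,0].min(),fl[:,0].max(),fl[:,1].max(),np.median(fl[:,2]))
n=(np.hypot(P[...,0]-.5713,P[...,1]-.1192)<.03)
for z0,z1 in((.094,.124),(.135,.145)):
    S=P[n&(Z>z0)&(Z<z1)];print(z0,S.min(0).round(4),S.max(0).round(4))
E
```

```text
[[0.571  0.1156 0.201 ]
 [0.571  0.1158 0.201 ]
 [0.571  0.116  0.201 ]
 [0.571  0.1161 0.201 ]
 [0.571  0.1163 0.201 ]]
top (570.21142578125, 117.232666015625) 15.72359561920166 0.2237850299042331
flange 0.5520037344807358 0.5900223343406608 0.1370834643880184 0.19340140036590095
0.094 [0.5635 0.1187 0.094 ] [0.5794 0.1271 0.1239]
0.135 [0.5669 0.1149 0.135 ] [0.5761 0.1239 0.1397]
```

Emit:
step_arm --steps '[[[0.01, 0.0, -0.3], 0], [[0.01, 0.0, -0.6], 0], [[0.01, 0.0, -0.8], 0], [[0.01, 0.0, -0.8], 0], [[0.01, 0, -0.8], 0]]'

```text
clock: 6.8
tool_pos: [0.5713, 0.1166, 0.1603]
ee_rot: [-2.283, -2.157, 0.002]
force: [-0.2, 0.3, -1.0]
opening: 0.328
```

Emit:
step_arm --steps '[[[0, 0, 0], 0], [[0, 0, -0.1], 0], [[0, 0, -0.2], 0], [[0, 0, -0.3], 0], [[0, 0, -0.4], 0]]'

```text
clock: 7.3
tool_pos: [0.5715, 0.1166, 0.1405]
ee_rot: [-2.283, -2.158, 0.0]
force: [0.3, 1.8, -1.3]
opening: 0.327
```

```bash
python3 - <<'E'
from h import *
for i in range(2):
    s=observe();print(s['clock'],s['tool_pos'].round(4),s['force'].round(1),s['moment'].round(2));a,d=read_camera('wrist')
E
```

```text
7.3 [0.5715 0.1166 0.1405] [ 0.3  1.8 -1.3] [ 0.21 -0.01  0.  ]
7.35 [0.5712 0.1166 0.1398] [ 1.1  1.3 -2.9] [ 0.3  -0.23 -0.05]
```

Emit:
step_arm --steps '[[[0, 0.02, -0.1], 0], [[0, 0.02, -0.2], 0], [[0, 0.02, -0.3], 0], [[0, 0.02, -0.4], 0], [[0, 0.02, -0.5], 0]]'

```text
clock: 7.9
tool_pos: [0.5715, 0.1175, 0.1155]
ee_rot: [-2.283, -2.158, 0.0]
force: [-0.8, -0.3, -1.0]
opening: 0.329
```

Emit:
step_arm --steps '[[[0, 0, -0.06], 0], [[0, 0, -0.12], 0], [[0, 0, -0.16], 0], [[0, 0, -0.16], 0]]'

```text
clock: 8.3
tool_pos: [0.5714, 0.1175, 0.1077]
ee_rot: [-2.283, -2.158, 0.001]
force: [0.4, 1.4, -1.2]
opening: 0.327
```

Emit:
step_arm --steps '[[[0, 0, -0.03], 0], [[0, 0, -0.06], 0], [[0, 0, -0.09], 0], [[0, 0, -0.12], 0], [[0, 0, -0.12], 0]]'

```text
clock: 8.8
tool_pos: [0.5715, 0.1176, 0.102]
ee_rot: [-2.283, -2.158, 0.0]
force: [1.3, -0.3, -0.4]
opening: 0.332
```

Emit:
step_arm --steps '[[[0, 0, -0.02], 0], [[0, 0, -0.04], 0], [[0, 0, -0.04], 0]]'

```text
clock: 9.1
tool_pos: [0.5717, 0.1176, 0.1007]
ee_rot: [2.283, 2.158, 0.0]
force: [-2.4, 0.6, 5.6]
opening: 0.332
```

Emit:
step_arm --steps '[[[0, 0, -0.02], 0], [[0, 0, -0.04], 0], [[0, 0, -0.04], 0]]'

```text
clock: 9.4
tool_pos: [0.5716, 0.1176, 0.0988]
ee_rot: [2.283, 2.158, 0.0]
force: [-2.2, 0.1, 7.5]
opening: 0.332
```

Emit:
step_arm --steps '[[[0, 0, -0.03], 0], [[0, 0, -0.06], 0], [[0, 0, -0.08], 0], [[0, 0, -0.08], 0]]'

```text
clock: 9.8
tool_pos: [0.5717, 0.1176, 0.0948]
ee_rot: [2.283, 2.158, 0.001]
force: [-2.0, -1.1, 7.1]
opening: 0.329
```

Emit:
step_arm --steps '[[[0, 0, -0.02], 0], [[0, 0, -0.04], 0], [[0, 0, -0.04], 0]]'

```text
clock: 10.1
tool_pos: [0.5716, 0.1176, 0.0928]
ee_rot: [2.283, 2.158, 0.0]
force: [-2.6, -0.4, 7.6]
opening: 0.33
```

Emit:
step_arm --steps '[[[0, 0, -0.02], 0], [[0, 0, -0.02], 0]]'

```text
clock: 10.3
tool_pos: [0.5717, 0.1176, 0.0919]
ee_rot: [2.283, 2.158, 0.001]
force: [-3.0, -0.2, 7.3]
opening: 0.33
```

Emit:
step_arm --steps '[[[0, 0, -0.02], 0], [[0, 0, -0.02], 0]]'

```text
clock: 10.5
tool_pos: [0.5716, 0.1176, 0.0909]
ee_rot: [2.283, 2.158, 0.0]
force: [-2.4, 0.1, 7.3]
opening: 0.332
```

Emit:
step_arm --steps '[[[0, 0, -0.01], 0], [[0, 0, -0.01], 0]]'

```text
clock: 10.7
tool_pos: [0.5717, 0.1176, 0.0909]
ee_rot: [2.283, 2.158, 0.001]
force: [-3.8, 0.6, 12.2]
opening: 0.332
```

Emit:
step_arm --steps '[[[0, 0, -0.01], 0], [[0, 0, -0.01], 0], [[0, 0, -0.01], 0]]'

```text
clock: 11.0
tool_pos: [0.5717, 0.1177, 0.0908]
ee_rot: [2.283, 2.158, 0.001]
force: [-5.7, -0.6, 16.9]
opening: 0.335
```

The stop is confirmed: the force rises and z no longer changes, at the expected home height. I'm easing off, releasing and going up.

Emit:
step_arm --steps '[[[0, 0, 0.03], 0], [[0, 0, 0.03], 0]]'

```text
clock: 11.2
tool_pos: [0.5718, 0.1177, 0.0909]
ee_rot: [2.283, 2.158, 0.001]
force: [-1.5, 0.2, 5.8]
opening: 0.329
```

Emit:
step_arm --steps '[[[0, 0, 0], 0], [[0, 0, 0], 0], [[0, 0, 0], 0], [[0, 0, 0], 0], [[0, 0, 0.1], 0]]' --hand 0.85

```text
clock: 11.7
tool_pos: [0.571, 0.1175, 0.095]
ee_rot: [-2.283, -2.157, 0.002]
force: [-0.4, -0.6, 0.6]
opening: 0.85
```

Emit:
step_arm --steps '[[[0, 0, 0.5], 0], [[0, 0, 1.2], 0], [[0, 0, 2.0], 0], [[0, -0.6, 2.6], 0], [[0, -1.4, 2.8], 0]]'

```text
clock: 12.2
tool_pos: [0.5735, 0.0482, 0.2397]
ee_rot: [2.277, 2.158, 0.008]
force: [1.4, -0.4, -0.5]
opening: 0.847
```

Emit:
step_arm --steps '[[[0, 0, 0], 0], [[0, 0, 0], 0]]'

```text
clock: 12.4
tool_pos: [0.5715, 0.047, 0.236]
ee_rot: [2.285, 2.155, 0.001]
force: [-0.1, 0.9, -0.1]
opening: 0.85
```

```bash
python3 - <<'E'
from h import *
for i in range(2):
    s=observe();a,d=snap('wrist','w5')
P=cloud('wrist',d,s);im=a.astype(int);Z=P[...,2];print(s['clock'],s['tool_pos'].round(4),s['force'],s['opening'])
n=(np.hypot(P[...,0]-.5713,P[...,1]-.1192)<.024)
t=P[n&(Z>.108)&(Z<.12)];c,r=cv2.minEnclosingCircle((t[:,:2]*1000).astype(np.float32));print('spacer top',c,r,np.median(t[:,2]),len(t))
print(np.histogram(Z[n],bins=np.arange(.06,.15,.004)))
E
```

```text
12.45 [0.5712 0.0477 0.2354] [0.21967532 0.46716971 0.82631359] 0.845643571563989
spacer top (571.6157836914062, 118.31707763671875) 14.7930269241333 0.1139377362834481 786
(array([140,  13,   0,   0,  41, 498,  62,   2,   4,   0,   3,   5,  22,
       761,   3,   0,  43, 142, 128, 113,   0,   0]), array([0.06 , 0.064, 0.068, 0.072, 0.076, 0.08 , 0.084, 0.088, 0.092,
       0.096, 0.1  , 0.104, 0.108, 0.112, 0.116, 0.12 , 0.124, 0.128,
       0.132, 0.136, 0.14 , 0.144, 0.148]))
```

View pics/w5.png

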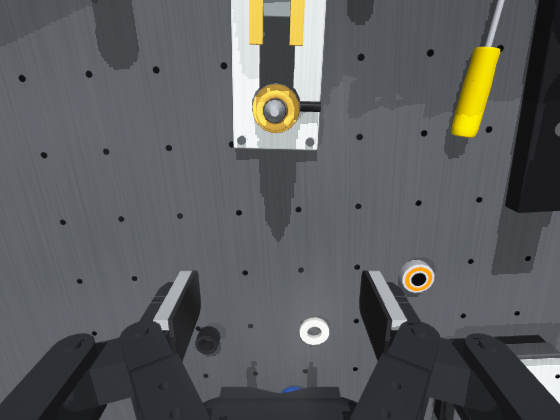

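The spacer is seated with its top at 0.114, which is home for h = 14, and centred at (275,109) around the shaft. Now the blue washer.

Emit:
step_arm --steps '[[[-0.01, -0.83, -0.3], 0], [[-0.01, -1.66, -0.6], 0], [[-0.02, -2.49, -0.9], 0], [[-0.02, -3.32, -1.2], 0], [[-0.02, -4.15, -1.5], 0]]'

```text
clock: 13.0
tool_pos: [0.5703, -0.1601, 0.159]
ee_rot: [-2.28, -2.159, 0.001]
force: [0.7, 0.3, 0.5]
opening: 0.849
```

Emit:
step_arm --steps '[[[0, -0.83, -0.3], 0], [[0, -1.66, -0.6], 0], [[0, -2.49, -0.9], 0], [[0, -2.49, -1.2], 0], [[0, -2.49, -1.2], 0]]'

```text
clock: 13.5
tool_pos: [0.5688, -0.2833, 0.0972]
ee_rot: [-2.28, -2.153, 0.002]
force: [-0.8, 0.7, -0.3]
opening: 0.849
```

```bash
python3 - <<'E'
from h import *
for i in range(6):
    s=observe();a,d=snap('wrist','w6');print(s['tool_pos'].round(4))
P=cloud('wrist',d,s);im=a.astype(int);Z=P[...,2]
m=(im[...,2]>im[...,0]+60)&(np.hypot(P[...,0]-.5706,P[...,1]+.284)<.03)&(Z>.005)&(Z<.02)
t=P[m];c,r=cv2.minEnclosingCircle((t[:,:2]*1000).astype(np.float32));print('washer',c,r,np.median(t[:,2]),len(t),t.min(0),t.max(0))
E
```

```text
[ 0.5688 -0.2833  0.0972]
[ 0.5695 -0.2827  0.0985]
[ 0.5703 -0.2826  0.0997]
[ 0.5708 -0.2827  0.1005]
[ 0.5711 -0.2829  0.101 ]
[ 0.5713 -0.2831  0.1013]
washer (571.2313842773438, -284.3604431152344) 19.9231014251709 0.008908842863617213 1722 [ 0.5516429  -0.30418541  0.00500514] [ 0.59088312 -0.26474419  0.01127106]
```

Emit:
step_arm --steps '[[[0, -0.01, -0.6], 0], [[0, -0.01, -1.2], 0], [[0, -0.01, -1.7], 0], [[0, -0.01, -1.88], 0], [[0, -0.01, -1.88], 0]]'

```text
clock: 14.3
tool_pos: [0.5701, -0.2842, 0.0058]
ee_rot: [-2.281, -2.157, 0.001]
force: [-0.1, 0.0, 0.1]
opening: 0.85
```

Emit:
step_arm --steps '[[[0, 0, 0], 0], [[0, 0, 0], 0], [[0, 0, 0], 0]]'

```text
clock: 14.6
tool_pos: [0.5714, -0.2853, 0.0079]
ee_rot: [2.282, 2.156, 0.001]
force: [-0.2, -0.5, 0.3]
opening: 0.854
```

Emit:
step_arm --steps '[[[0, 0, 0], 0], [[0, 0, 0], 0], [[0, 0, 0], 0], [[0, 0, 0], 0], [[0, 0, 0], 0]]' --hand 0.3

```text
clock: 15.1
tool_pos: [0.5712, -0.2855, 0.0079]
ee_rot: [2.282, 2.157, 0.001]
force: [-1.8, 1.2, 10.5]
opening: 0.303
```

```bash
python3 - <<'E'
from h import *
s=observe();a,d=snap('wrist','w7');print(s['clock'],s['tool_pos'].round(4),s['force'],s['opening'])
E
```

```text
15.1 [ 0.5712 -0.2855  0.0079] [-1.81710309  1.15696065 10.52095873] 0.3028802335556529
```

View pics/w7.png

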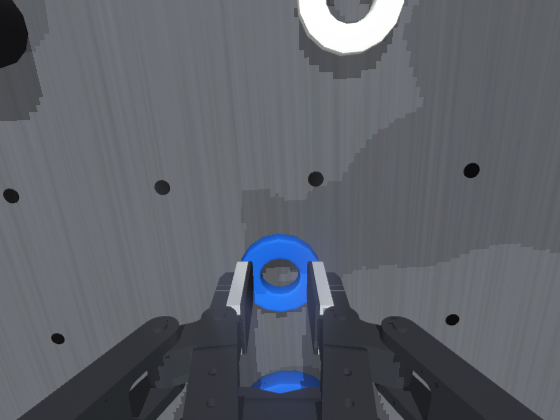

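The fingers closed on top of the washer, with the tips at its upper face. I'll reopen, go 6 mm lower and close again.

Emit:
step_arm --steps '[[[0, 0, 0.06], 0], [[0, 0, 0.06], 0], [[0, 0, 0.06], 0], [[0, 0, -0.06], 0], [[0, 0, -0.12], 0]]' --hand 0.85

```text
clock: 15.65
tool_pos: [0.5701, -0.2847, -0.0004]
ee_rot: [-2.283, -2.157, 0.001]
force: [0.3, -0.1, 0.1]
opening: 0.85
```

Emit:
step_arm --steps '[[[0, 0, 0], 0], [[0, 0, 0], 0], [[0, 0, 0], 0], [[0, 0, 0], 0]]'

```text
clock: 16.05
tool_pos: [0.5706, -0.285, 0.0006]
ee_rot: [2.283, 2.158, 0.0]
force: [0.5, -0.0, -0.0]
opening: 0.853
```

Emit:
step_arm --steps '[[[0, 0, 0], 0], [[0, 0, 0], 0], [[0, 0, 0], 0], [[0, 0, 0], 0], [[0, 0, 0], 0]]' --hand 0.3

```text
clock: 16.55
tool_pos: [0.5707, -0.285, 0.0011]
ee_rot: [2.283, 2.158, 0.0]
force: [-1.5, -0.2, 6.7]
opening: 0.427
```

Emit:
step_arm --steps '[[[0, 0, 0.1], 0], [[0, 0, 0.4], 0], [[0, 0, 0.8], 0], [[0, 0, 0.8], 0], [[0, 0, 0.8], 0]]'

```text
clock: 17.05
tool_pos: [0.571, -0.2852, 0.0414]
ee_rot: [2.282, 2.157, 0.001]
force: [-0.3, 1.2, -0.2]
opening: 0.424
```

```bash
python3 - <<'E'
from h import *
for i in range(4):
    s=observe();a,d=snap('wrist','w8')
print(s['clock'],s['tool_pos'].round(4),s['force'],s['opening'])
P=cloud('wrist',d,s)-s['tool_pos'];im=a.astype(int)
m=(im[...,2]>im[...,0]+60)&(np.hypot(P[...,0],P[...,1])<.028)&(P[...,2]>-.02)&(P[...,2]<.03)
t=P[m];print(len(t),t.min(0),t.max(0))
tp=t[t[:,2]>np.median(t[:,2])-.002];A=np.c_[tp[:,:2],np.ones(len(tp))];print('plane',np.linalg.lstsq(A,tp[:,2],rcond=None)[0]);print(cv2.minEnclosingCircle((tp[:,:2]*1000).astype(np.float32)))
E
```

```text
17.2 [ 0.57   -0.2847  0.0399] [ 0.38046479  0.17563541 -0.2933391 ] 0.42873674746672547
4441 [-0.01843245 -0.01918472 -0.00047416] [0.01867804 0.02078698 0.00997555]
plane [-0.00250192 -0.0031303   0.00771904]
((0.34234532713890076, 0.4969930946826935), 20.1368408203125)
```

View pics/w8.png

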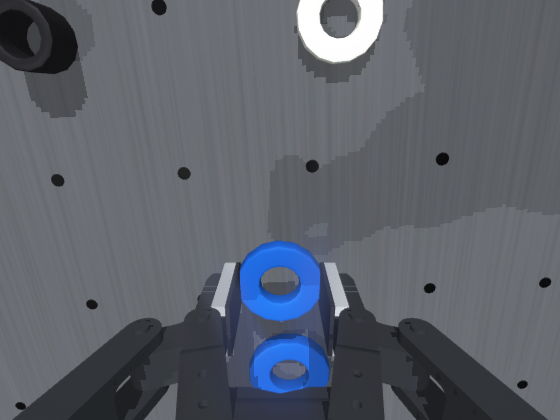

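The washer is held level and centred within about 0.5 mm, at (280,281). I'm carrying it to the stand.

Emit:
step_arm --steps '[[[0, 0.5, 0.8], 0], [[0, 1.3, 1.3], 0], [[0.01, 2.1, 1.8], 0], [[0.01, 2.95, 2.2], 0], [[0.02, 3.85, 2.6], 0]]'

```text
clock: 17.75
tool_pos: [0.5711, -0.0911, 0.1709]
ee_rot: [-2.284, -2.157, 0.001]
force: [1.3, -0.2, -0.7]
opening: 0.424
```

Emit:
step_arm --steps '[[[0, 0.85, 0.1], 0], [[0, 1.7, 0.1], 0], [[0, 2.55, 0.1], 0], [[0, 3.4, 0.1], 0], [[0, 4.21, 0.1], 0]]'

```text
clock: 18.25
tool_pos: [0.571, 0.1199, 0.1749]
ee_rot: [-2.283, -2.158, 0.001]
force: [-0.1, 0.1, -0.2]
opening: 0.426
```

Emit:
step_arm --steps '[[[0, 0, 0], 0], [[0, 0, 0], 0], [[0, 0, 0], 0], [[0, 0, 0], 0], [[0, 0, 0], 0]]'

```text
clock: 18.75
tool_pos: [0.5716, 0.1168, 0.1754]
ee_rot: [-2.285, -2.156, 0.0]
force: [0.2, -0.2, -0.6]
opening: 0.428
```

```bash
python3 - <<'E'
from h import *
for i in range(4):
    s=observe();a,d=snap('wrist','w9');print(s['tool_pos'].round(4))
P=cloud('wrist',d,s);im=a.astype(int);Z=P[...,2];T=s['tool_pos']
m=(im[...,2]>im[...,0]+60)&(np.hypot(P[...,0]-T[0],P[...,1]-T[1])<.028)&(Z>.14)
t=P[m];print('washer',len(t),t.min(0),t.max(0),cv2.minEnclosingCircle((t[:,:2]*1000).astype(np.float32)))
n=(np.hypot(P[...,0]-.5713,P[...,1]-.1192)<.03)
for z0,z1 in((.08,.09),(.108,.118),(.135,.145)):
    S=P[n&(Z>z0)&(Z<z1)&(im[...,2]<im[...,0]+40)]
    if len(S):print(z0,len(S),S.min(0).round(4),S.max(0).round(4))
E
```

```text
[0.5716 0.1168 0.1754]
[0.5716 0.117  0.1755]
[0.5716 0.1172 0.1755]
[0.5717 0.1174 0.1756]
washer 4402 [0.55348079 0.09788415 0.17590866] [0.58988371 0.13796706 0.18526928] ((572.1312866210938, 117.96370697021484), 20.225994110107422)
0.08 721 [0.5523 0.1087 0.0801] [0.5913 0.1382 0.0898]
0.108 891 [0.5576 0.1077 0.108 ] [0.5866 0.1335 0.1177]
0.135 105 [0.5668 0.1186 0.135 ] [0.5761 0.1242 0.1392]
```

Emit:
step_arm --steps '[[[-0.01, 0.01, -0.2], 0], [[-0.01, 0.01, -0.4], 0], [[-0.01, 0.01, -0.6], 0], [[-0.01, 0.01, -0.6], 0], [[-0.01, 0.01, -0.7], 0]]'

```text
clock: 19.45
tool_pos: [0.5712, 0.1186, 0.1403]
ee_rot: [2.283, 2.158, 0.0]
force: [1.0, 0.4, -0.8]
opening: 0.425
```

Emit:
step_arm --steps '[[[0, 0, -0.08], 0], [[0, 0, -0.16], 0], [[0, 0, -0.24], 0], [[0, 0, -0.32], 0], [[0, 0, -0.32], 0]]'

```text
clock: 19.95
tool_pos: [0.5707, 0.1185, 0.1239]
ee_rot: [-2.283, -2.157, 0.001]
force: [-0.1, 0.4, 0.6]
opening: 0.426
```

Emit:
step_arm --steps '[[[0, 0, -0.04], 0], [[0, 0, -0.08], 0], [[0, 0, -0.12], 0], [[0, 0, -0.12], 0]]'

```text
clock: 20.35
tool_pos: [0.5709, 0.1185, 0.1182]
ee_rot: [-2.283, -2.158, 0.001]
force: [-1.4, -0.4, -0.1]
opening: 0.425
```

Emit:
step_arm --steps '[[[0, 0, -0.02], 0], [[0, 0, -0.04], 0], [[0, 0, -0.05], 0], [[0, 0, -0.05], 0]]'

```text
clock: 20.75
tool_pos: [0.571, 0.1186, 0.1159]
ee_rot: [-2.283, -2.158, 0.0]
force: [0.6, 0.1, -1.0]
opening: 0.425
```

Emit:
step_arm --steps '[[[0, 0, -0.02], 0], [[0, 0, -0.03], 0], [[0, 0, -0.03], 0]]'

```text
clock: 21.05
tool_pos: [0.571, 0.1185, 0.1144]
ee_rot: [-2.283, -2.158, 0.0]
force: [-0.0, 0.4, -0.5]
opening: 0.422
```

Emit:
step_arm --steps '[[[0, 0, -0.02], 0], [[0, 0, -0.02], 0], [[0, 0, -0.02], 0]]'

```text
clock: 21.35
tool_pos: [0.5712, 0.1186, 0.1143]
ee_rot: [2.283, 2.158, 0.0]
force: [-1.8, -0.1, 6.2]
opening: 0.424
```

Emit:
step_arm --steps '[[[0, 0, 0], 0], [[0, 0, 0], 0], [[0, 0, 0], 0], [[0, 0, 0], 0], [[0, 0, 0.1], 0]]' --hand 0.85

```text
clock: 21.85
tool_pos: [0.5705, 0.1185, 0.118]
ee_rot: [-2.283, -2.157, 0.002]
force: [-0.3, -0.0, 1.1]
opening: 0.85
```

Emit:
step_arm --steps '[[[0, 0, 0.5], 0], [[0, 0, 1.2], 0], [[0, 0, 2.0], 0], [[0, 0, 2.4], 0], [[0, 0, 2.4], 0]]'

```text
clock: 22.35
tool_pos: [0.5731, 0.119, 0.2425]
ee_rot: [2.28, 2.155, 0.009]
force: [-0.4, -0.4, 1.0]
opening: 0.85
```

```bash
python3 - <<'E'
from h import *
for i in range(4):
    s=observe();a,d=snap('wrist','w10')
P=cloud('wrist',d,s);im=a.astype(int);Z=P[...,2];print(s['clock'],s['tool_pos'],s['force'])
n=(np.hypot(P[...,0]-.5713,P[...,1]-.1192)<.03)
m=(im[...,2]>im[...,0]+60)&n&(Z>.105);t=P[m];print('washer',len(t),np.median(t[:,2]),t.min(0),t.max(0),cv2.minEnclosingCircle((t[:,:2]*1000).astype(np.float32)))
r=(im[...,0]>im[...,2]+80)&(im[...,0]>im[...,1]+80)&(Z>.12)&(Z<.19)&(P[...,1]>.2);t=P[r];print('tab',len(t),np.median(t[:,2]),t.min(0),t.max(0))
E
```

```text
22.5 [0.57034878 0.1184456  0.23771112] [-0.69254257 -0.00325433 -0.36332438]
washer 1419 0.12205554239051666 [0.55172313 0.09965874 0.11401448] [0.5906521  0.13874583 0.12865096] ((571.0563354492188, 118.94406127929688), 19.874595642089844)
tab 1137 0.16183543584337534 [0.56633619 0.22862849 0.15895122] [0.59574791 0.24213861 0.16395778]
```

View pics/w10.png

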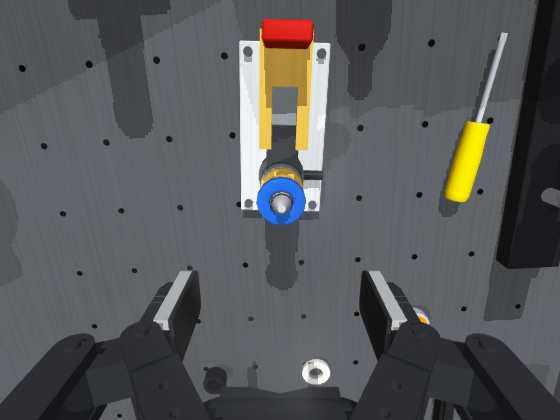

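The washer is seated with its top at 0.122, exactly home for h = 14, at pixel (281,201). The red tab is at (287,33), world (0.581, 0.2355). I'll grip the tab next.

Emit:
step_arm --steps '[[[0.06, 0.8, 0], 0], [[0.12, 1.6, 0], 0], [[0.19, 2.34, 0], 0], [[0.19, 2.34, -0.5], 0], [[0.19, 2.34, -1.0], 0]]'

```text
clock: 23.05
tool_pos: [0.5801, 0.2369, 0.1867]
ee_rot: [-2.281, -2.16, 0.001]
force: [-0.6, -0.1, -0.5]
opening: 0.852
```

Emit:
step_arm --steps '[[[0, 0, 0], 0], [[0, 0, -0.4], 0], [[0, 0, -0.8], 0], [[0, 0, -0.9], 0], [[0, 0, -0.9], 0]]'

```text
clock: 23.55
tool_pos: [0.5801, 0.2351, 0.143]
ee_rot: [-2.283, -2.157, 0.003]
force: [0.3, 0.1, 0.1]
opening: 0.852
```

Emit:
step_arm --steps '[[[0, 0, 0], 0], [[0, 0, 0], 0], [[0, 0, 0], 0], [[0, 0, 0], 0], [[0, 0, 0], 0]]' --hand 0.2 --force 40

```text
clock: 24.05
tool_pos: [0.5813, 0.2357, 0.1447]
ee_rot: [2.283, 2.157, 0.003]
force: [-1.6, -1.1, 6.0]
opening: 0.337
```

Emit:
step_arm --steps '[[[-0.01, -0.15, 0], 0], [[-0.02, -0.3, 0], 0], [[-0.03, -0.45, 0], 0], [[-0.04, -0.6, 0], 0], [[-0.05, -0.6, 0], 0]]'

```text
clock: 24.55
tool_pos: [0.5787, 0.2055, 0.1447]
ee_rot: [2.283, 2.157, 0.003]
force: [1.0, -0.6, 6.3]
opening: 0.336
```

Emit:
step_arm --steps '[[[-0.01, -0.12, 0], 0], [[-0.02, -0.24, 0], 0], [[-0.03, -0.36, 0], 0], [[-0.03, -0.42, 0], 0], [[-0.03, -0.42, 0], 0]]'

```text
clock: 25.05
tool_pos: [0.5771, 0.1849, 0.1447]
ee_rot: [2.284, 2.157, 0.003]
force: [-1.6, 2.1, 7.7]
opening: 0.341
```

Emit:
step_arm --steps '[[[0, -0.03, 0], 0], [[0, -0.06, 0], 0], [[0, -0.06, 0], 0]]'

```text
clock: 25.35
tool_pos: [0.5769, 0.1823, 0.1447]
ee_rot: [-2.283, -2.157, -0.003]
force: [-2.3, 3.5, 7.7]
opening: 0.339
```

Emit:
step_arm --steps '[[[0, -0.02, 0], 0], [[0, -0.04, 0], 0], [[0, -0.04, 0], 0]]'

```text
clock: 25.65
tool_pos: [0.5768, 0.1808, 0.1447]
ee_rot: [-2.283, -2.157, -0.004]
force: [-2.5, 5.2, 7.9]
opening: 0.337
```

Emit:
step_arm --steps '[[[0, -0.02, 0], 0], [[0, -0.04, 0], 0], [[0, -0.04, 0], 0]]'

```text
clock: 25.95
tool_pos: [0.5768, 0.1806, 0.1447]
ee_rot: [-2.282, -2.155, -0.007]
force: [-3.5, 14.4, 5.2]
opening: 0.344
```

Emit:
step_arm --steps '[[[0, -0.02, 0], 0], [[0, -0.02, 0], 0]]'

```text
clock: 26.15
tool_pos: [0.5768, 0.1805, 0.1448]
ee_rot: [-2.282, -2.154, -0.009]
force: [-3.6, 19.0, 5.6]
opening: 0.336
```

The stop is felt after 55 mm of travel. I'm relaxing, opening and rising clear.

Emit:
step_arm --steps '[[[0, 0.06, 0], 0], [[0, 0.06, 0], 0]]'

```text
clock: 26.35
tool_pos: [0.5768, 0.1808, 0.1447]
ee_rot: [-2.283, -2.158, -0.003]
force: [-3.2, 4.4, 7.6]
opening: 0.34
```

Emit:
step_arm --steps '[[[0, 0, 0], 0], [[0, 0, 0], 0], [[0, 0, 0], 0], [[0, 0, 0], 0], [[0, 0, 0.1], 0]]' --hand 0.85

```text
clock: 26.85
tool_pos: [0.576, 0.1792, 0.1479]
ee_rot: [-2.283, -2.157, 0.002]
force: [0.2, -1.2, -0.7]
opening: 0.845
```

Emit:
step_arm --steps '[[[0, 0, 0.6], 0], [[0, 0, 1.3], 0], [[0, 0, 2.0], 0], [[0, -0.5, 2.4], 0], [[0, -0.5, 2.4], 0]]'

```text
clock: 27.35
tool_pos: [0.5783, 0.1533, 0.2724]
ee_rot: [2.282, 2.154, 0.008]
force: [0.8, 0.2, 0.0]
opening: 0.849
```

Emit:
step_arm --steps '[[[0, 0, 0], 0], [[0, 0, 0], 0], [[0, 0, 0], 0], [[0, 0, 0], 0]]'

```text
clock: 27.75
tool_pos: [0.5761, 0.1549, 0.2674]
ee_rot: [-2.282, -2.158, 0.003]
force: [0.4, 0.3, -0.9]
opening: 0.852
```

```bash
python3 - <<'E'
from h import *
for i in range(4):
    s=observe();a,d=snap('wrist','w11')
P=cloud('wrist',d,s);im=a.astype(int);Z=P[...,2];print(s['clock'],s['tool_pos'],s['force'])
n=(np.hypot(P[...,0]-.5713,P[...,1]-.1192)<.03)
m=(im[...,2]>im[...,0]+60)&n&(Z>.105);t=P[m];print('washer',len(t),np.median(t[:,2]),t.min(0),t.max(0))
r=(im[...,0]>im[...,2]+80)&(im[...,0]>im[...,1]+80)&(Z>.158)&(Z<.19)&(P[...,1]>.15);t=P[r];print('tab',len(t),np.median(t[:,2]),t.min(0),t.max(0))
E
```

```text
27.9 [0.57638726 0.15477175 0.26798513] [-0.03564916 -0.20434483  0.4411458 ]
washer 451 0.12217285455726287 [0.55150124 0.09946356 0.11225575] [0.58099997 0.13921017 0.12456657]
tab 618 0.1619150118955816 [0.56201494 0.17361794 0.15801039] [0.59177276 0.18793184 0.16385396]
```

View pics/w11.png

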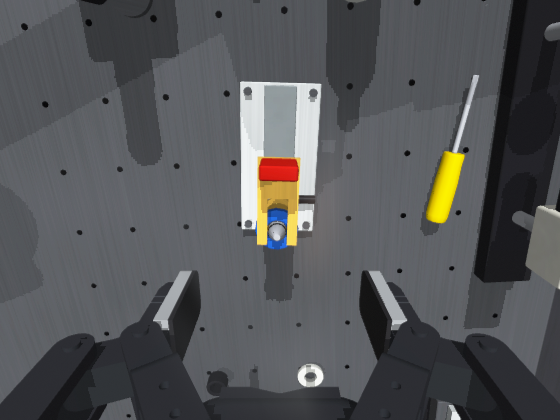

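The fork surrounds the shaft at (277,231) over the blue washer, and the tab at (279,170) has moved about 55 mm.

```bash
python3 -c "
from bench import *
print(sign_off())"
```

```text
the job is handed in; nothing more can be done
None
```

The spindle stand is finished and handed in at about 28 s. The hand-in reports no verdict, but every last check agreed with a finished stack.

- **Spacer and bearing:** I slid the brass spacer over the shaft and pressed the bearing about 11 mm down to its stop. The wrist force was about 7 N while it slid, and I stopped at 17 N against the hard stop, well under 40 N. The spacer's top then stood at 114 mm, which is home for h of about 14 mm.
- **Washer:** The small blue washer is on the spacer, its centre within about 0.5 mm of the axis and its top at 122 mm, as expected for a home stack. My first grip closed on top of the washer while it was still on the table. I reopened, went 6 mm lower and gripped it cleanly.
- **Keeper:** I slid it in by the red tab until the force rose to 19 N with no further movement. The last picture put its travel at about 55 mm, with the fork round the shaft over the washer.
- **Leaving it clear:** The gripper was open and well above the stand at hand-in. I saw no bystander touched, though I did not measure their positions again at the end.

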